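# Refill the child-safe detergent bay

## Task

In the two-bay storage box, the detergent bay is the one that holds the empty, open-topped carton; the other bay keeps the clothes brush. Slide the clear cover fully off the detergent bay, to its end stop over the brush, put the empty carton in the cardboard recycling tray, and stand or lay every full carton from the counter on the floor of the detergent bay. Then slide the cover all the way to its end stop over the detergent bay, leaving the brush, the bottle and the jar where they are.

Things in the scene. Friction and masses are not known exactly. Their poses are not given: they have to be found in the camera images.
- box: Grey plastic storage box, fixed, 302 mm (x) by 238 mm (y), walls 66 mm high. Origin under its centre on the counter, z up. A wall along x at y = 0 parts it into two bays, each 290 mm (x) by 110 mm (y) inside, centred at y = +58 and -58 mm. Walls and floor 6 mm thick (bay floor at z = 6 mm). Four cartons fit in a row along the bay, a few mm apart, not stacked.
- cover (a joint): Position of the clear plastic cover (with aluminium edge strips) that slides level along the box's y axis, in m. 0 = end stop at -y, exactly over the -y bay; 0.116 = end stop at +y, exactly over the +y bay. It starts in between. It stays where it is left; moving it takes about 2 to 3 N. The cover plate is 302 x 118 x 5 mm, its underside 69 mm and its top 74 mm above the counter.
- cover_grip (a point): Top centre of the black grip bar in the middle of the cover, 104 mm above the counter. The bar is 60 mm long along the box's x axis, 16 mm wide along the box's y axis and stands 30 mm above the cover plate. Axes as the box's.
- bin: Open cardboard recycling tray, fixed to the counter, 140 mm (x) by 160 mm (y), 60 mm high, walls and floor 5 mm. Origin under its centre on the counter, z up.
- empty: Empty detergent carton with an open top, plain cardboard, outside 60 x 40 x 54 mm (its x, y, z), walls 3 mm, rigid, about 40 g. Origin at the centre of the outside shape. Starts upright (z up) on the floor of the detergent bay; which of the two bays that is varies.
- carton_a: Full detergent carton, 60 x 40 x 54 mm (its x, y, z), closed on all sides, plain paper with a cardboard band, about 140 g, rigid. Origin at the centre of the carton. Starts standing on the counter with z up; may be absent.
- carton_b: Full detergent carton, 60 x 40 x 54 mm (its x, y, z), closed on all sides, plain paper with a cardboard band, about 140 g, rigid. Origin at the centre of the carton. Starts standing on the counter with z up; may be absent.
- carton_c: Full detergent carton, 60 x 40 x 54 mm (its x, y, z), closed on all sides, plain paper with a cardboard band, about 140 g, rigid. Origin at the centre of the carton. Starts standing on the counter with z up; may be absent.
- carton_d: Full detergent carton, 60 x 40 x 54 mm (its x, y, z), closed on all sides, plain paper with a cardboard band, about 140 g, rigid. Origin at the centre of the carton. Starts standing on the counter with z up; may be absent.
- brush: Clothes brush, wooden back 150 x 50 mm on grey bristles, 38 mm high, lying in the bay that is not the detergent bay. Origin at the centre of its underside, x along its length. Leave alone.
- bottle: White detergent bottle, 68 mm across, 190 mm high, standing at the far side of the counter. Origin at the centre of its underside. Leave alone.
- jar: Glass jar with a lid, 76 mm across, 85 mm high, standing at the far side of the counter. Origin at the centre of its underside. Leave alone.
Mind the look-alikes: they are no part of the job. What is shaped like the carton_b but orange, pink or red is not meant.

How it is judged:
On the way, in this order (a step that is already met when the one before it is completed fails the run):
1. the cover is at its end stop over the brush bay, fully off the detergent bay (((y of brush in the frame of box below 0 m and value of joint cover below 0.004 m) or (y of brush in the frame of box above 0 m and value of joint cover above 0.112 m))), for 0.2 s.
2. the empty carton is in the recycling tray and every full carton is on the floor of the detergent bay (any order) (x of empty in the frame of bin between -0.065 and 0.065 m and y of empty in the frame of bin between -0.075 and 0.075 m and z of empty in the frame of bin below 0.055 m and ((y of brush in the frame of box below 0 m and (y of carton_a in the frame of box between 0.015 and 0.105 m and x of carton_a in the frame of box between -0.135 and 0.135 m and z of carton_a in the frame of box below 0.056 m) and (y of carton_b in the frame of box between 0.015 and 0.105 m and x of carton_b in the frame of box between -0.135 and 0.135 m and z of carton_b in the frame of box below 0.056 m) and (y of carton_c in the frame of box between 0.015 and 0.105 m and x of carton_c in the frame of box between -0.135 and 0.135 m and z of carton_c in the frame of box below 0.056 m) and (y of carton_d in the frame of box between 0.015 and 0.105 m and x of carton_d in the frame of box between -0.135 and 0.135 m and z of carton_d in the frame of box below 0.056 m)) or (y of brush in the frame of box above 0 m and (y of carton_a in the frame of box between -0.105 and -0.015 m and x of carton_a in the frame of box between -0.135 and 0.135 m and z of carton_a in the frame of box below 0.056 m) and (y of carton_b in the frame of box between -0.105 and -0.015 m and x of carton_b in the frame of box between -0.135 and 0.135 m and z of carton_b in the frame of box below 0.056 m) and (y of carton_c in the frame of box between -0.105 and -0.015 m and x of carton_c in the frame of box between -0.135 and 0.135 m and z of carton_c in the frame of box below 0.056 m) and (y of carton_d in the frame of box between -0.105 and -0.015 m and x of carton_d in the frame of box between -0.135 and 0.135 m and z of carton_d in the frame of box below 0.056 m)))), for 0.3 s.
At the end, for the whole second after the job is handed in: The cover is within 4 mm of its end stop over the detergent bay (the bay without the brush); every full carton present is on the floor of that bay, below the cover; the empty carton is in the recycling tray; all at rest (all of step 2 and ((y of brush in the frame of box above 0 m and value of joint cover below 0.004 m) or (y of brush in the frame of box below 0 m and value of joint cover above 0.112 m)) and linear speed of each of carton_a, carton_b, carton_c, carton_d, empty below 0.02 m/s); the robot touches nothing.
It fails at once if the brush is moved more than 50 mm or leaves its bay (distance of brush from where it was at the start of the episode above 0.05 m or height (world z) of brush above 0.05 m).
It fails at once if the bottle is moved more than 40 mm or tipped over (distance of bottle from where it was at the start of the episode above 0.04 m or angle between bottle's own z axis and vertical above 0.5 rad).
It fails at once if the jar is moved more than 40 mm or tipped over (distance of jar from where it was at the start of the episode above 0.04 m or angle between jar's own z axis and vertical above 0.5 rad).
Of carton_a, carton_b, carton_c, carton_d only 2 to 4 are there at a start; the rules pass over those that are not, and their reading is None.
At some moment in a run one of carton_a, carton_b, carton_c, carton_d, empty may be knocked a few centimetres aside while the robot is not near it.
Once in a run the grip may slacken for a moment while it holds something.
It also fails if it takes over 210 s, if anything falls off the work surface, if the arm or the gripper's body presses on something with over 40 N, if the wrist force passes 120 N, or if a joint passes its speed limit or range.

## Robot

A 7-joint arm with a two-finger parallel gripper is mounted at the origin on the work surface. World frame = base frame: x ahead of the robot, y to its left, z up, the work surface at z = 0. Lengths are in m, angles in rad, forces in N, time in s.
With the tool pointing down it reaches from about 0.4 to 0.925 m from the base axis. Payload 4.1 kg.
Tool frame: the origin (TCP) lies between the finger pads; the fingertips stand 17 mm ahead of it and the grasp point (between the pads) lies 2 mm behind it; z points along the fingers, x is the direction in which the jaws open and shut, and the axes are right-handed (so a half turn about z gives the same grasp; the last joint's range is limited). The gripper opens to 85 mm and grips with 20 to 120 N. Pads are 22 mm wide; open, the fingers measure 114 mm over their backs; the gripper's body (76 mm by 85 mm) begins 54 mm behind the grasp point. The pads swing forward as they close: fully open they stand 13 mm farther back than shut.
Start: joints at [-1.346, 0.398, 0.045, 1.537, -0.019, 1.207, -0.051], TCP at [0.207, 0.616, 0.228] pointing down, gripper open.
Joint ranges: [-2.82, 2.82], [-0.49, 2.23], [-1.37, 1.46], [0, 2.46], [-1.36, 4.5], [0.23, 2], [-2.94, 2.94]. Speed limits (rad/s): [2.57, 2.57, 3.14, 3.14, 3.14, 3.14, 3.14].

## Interface

Orientations are given as a unit quaternion [x, y, z, w].
In Python, from rig import env gives the robot as it stands. The module is installed in compiled form; this text tells all that it offers. Calls block until the motion is done:
- env.goto(position, orientation): joint-space move of the TCP to a pose.
- env.move_linear(position, attitude=None, feed=0.15, contact_N=None): straight line of the TCP; attitude=None keeps the orientation; feed is the mean speed in m/s. With contact_N (N) it stops when the force on the tool has changed by that much, and returns True; else False.
- env.move_j(angles): joint-space move.
- env.open() and env.close(): open the fingers fully, or close them until they stop; the grip force is fixed at half the most.
- env.pause(seconds).
- env.ik(position, orientation): joint angles nearest the present ones, or None.
- env.camera(name): name is "scene" or "top"; returns a dict with "img" (384x512x3 uint8, red, green, blue), "fov_y" (degrees; the focal length in pixels is half the picture's height over the tangent of half this angle, whatever the lens; pixels are square), "cx", "cy" (the principal point, pixels), "world_from_camera" (4x4, takes a point from camera to world coordinates). Camera axes: x right, y up, looking along -z (the intrinsics and any distortion apply to the point x, -y, -z); pixel columns grow to the right and rows downward; lengths in m; the calibration is good to about 2 mm. A picture is of the moment at which its call begins. There is no depth.
A pose or a line that the arm cannot do raises env.PlanningError and nothing moves.
- env.job_done(): hands the job in, once; it reports no verdict.
Readings, each from a call of its own:
- env.read_time(): time.
- env.read_joint_pos(): joint angles.
- env.read_qd(): joint speeds.
- env.read_joint_torque(): joint torques, N m.
- env.read_tool_pos(): TCP position.
- env.read_tcp_rot(): TCP orientation.
- env.read_ft_force(): force on the tool from outside, world axes, zero at the start.
- env.read_torque(): the same for the moment, N m.
- env.read_width(): finger opening in m.
Only numpy, scipy, OpenCV 4.12 (cv2) and the standard library are available. Lean on these libraries where they do the work, as an engineer would, in place of code of your own. Each camera call takes 0.05 s, during which the arm holds its last target. There are 200 camera calls.

## Working session

There is one attempt and no reset: what is moved stays moved. The work goes in short steps, each a Python script; the robot and the scene stay as the last script left them, time stands still between calls to the robot, and variables do not carry over. Pictures are saved under pics/ and viewed, about 12 in all and at most 16, crops included, and the job is handed in when it is done.

```bash
mkdir -p pics; python3 - <<'E'
from rig import env
import cv2,numpy as np
for n in("top","scene"):
    c=env.camera(n);print(n,{k:(v.tolist() if hasattr(v,'tolist') else v) for k,v in c.items() if k!='img'})
    cv2.imwrite(f"pics/{n}0.png",cv2.resize(c['img'][:,:,::-1],(800,600),interpolation=cv2.INTER_CUBIC))
print(env.read_time(),env.read_tool_pos(),env.read_tcp_rot())
E
```

```text
top {'fov_y': 49.26935298951659, 'cx': 256.9154304387585, 'cy': 193.87631680959322, 'world_from_camera': [[0.022991081989229206, 0.9906776129208583, -0.1342731447698854, 0.43226497757382587], [-0.999732958455016, 0.02309553141287512, -0.0007798766172311102, 0.017677892438847008], [0.0023285033274070984, 0.13425521846910446, 0.9909440520968212, 1.2180065611254083], [0.0, 0.0, 0.0, 1.0]]}
scene {'fov_y': 53.25265288967828, 'cx': 252.87054065284931, 'cy': 189.7323414099203, 'world_from_camera': [[-0.4250525824189442, -0.5477603594453125, 0.720617020892047, 1.3054736343508075], [0.9051679214113588, -0.2582358908107852, 0.3376170297022953, 0.37979054469213896], [0.0011559527788838463, 0.7957844012780738, 0.6055789382530332, 0.6993147778592862], [0.0, 0.0, 0.0, 1.0]]}
0.1 [0.20662164 0.61567214 0.22666178] [ 8.11811473e-01  5.83918954e-01 -6.78331425e-04  5.71758373e-04]
```

View pics/top0.png

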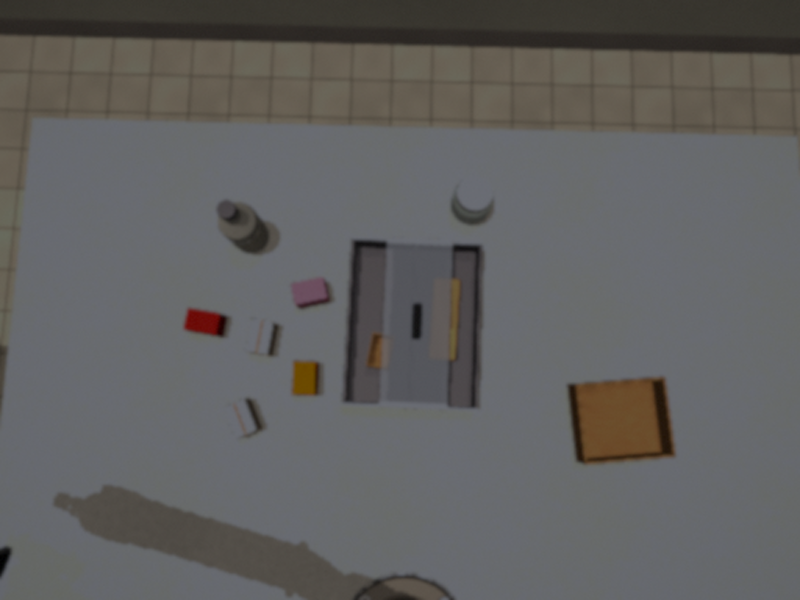

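View pics/scene0.png

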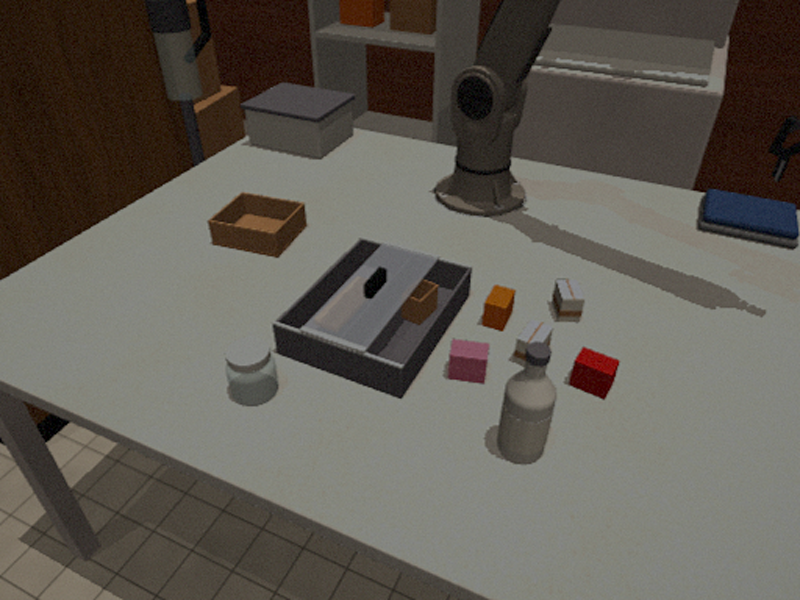

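The top view shows the grey box centred at (415,325), with the cover partway and its grip bar at (416,321). The empty carton is in the left (world +y) bay at (376,350) and the brush is in the right bay at (445,320). The tray is at (622,420).

Carton candidates are white with a band at (262,336) and (245,417), red at (205,322), orange at (305,378) and pink at (310,291). Only the two white ones fit "plain paper with cardboard band". Next is an enlarged crop to confirm this.

```bash
cat > h.py <<'E'
from rig import env
import cv2,numpy as np
def shot(n,k=6):
    cs=[env.camera(n) for _ in range(k)]
    c=cs[0]; c['img']=np.mean([q['img'] for q in cs],0).astype(np.uint8); return c
def f(c): return 192/np.tan(np.radians(c['fov_y']/2))
def ray(c,u,v):
    T=np.array(c['world_from_camera']); d=T[:3,:3]@np.array([(u-c['cx'])/f(c),-(v-c['cy'])/f(c),-1]); return T[:3,3],d
def at_z(c,u,v,z):
    o,d=ray(c,u,v); return o+d*(z-o[2])/d[2]
def proj(c,P):
    T=np.array(c['world_from_camera']); p=(np.atleast_2d(P)-T[:3,3])@T[:3,:3]
    return np.c_[c['cx']-f(c)*p[:,0]/p[:,2], c['cy']+f(c)*p[:,1]/p[:,2]]
def crop(c,u0,v0,u1,v1,s,name,g=0.6,pts=None,step=10):
    im=c['img'][v0:v1,u0:u1,::-1].astype(float); im=255*(np.clip(im/np.percentile(im,99.5),0,1))**g
    im=cv2.resize(im.astype(np.uint8),None,fx=s,fy=s,interpolation=cv2.INTER_CUBIC)
    for u in range(u0,u1,step): cv2.putText(im,str(u),(int((u-u0+.5)*s),8),0,.3,(0,0,255)); cv2.line(im,(int((u-u0+.5)*s),10),(int((u-u0+.5)*s),16),(0,0,255))
    for v in range(v0,v1,step): cv2.putText(im,str(v),(0,int((v-v0+.5)*s)),0,.3,(0,0,255)); cv2.line(im,(20,int((v-v0+.5)*s)),(26,int((v-v0+.5)*s)),(0,0,255))
    if pts is not None:
        for p in pts: cv2.circle(im,(int((p[0]-u0+.5)*s),int((p[1]-v0+.5)*s)),2,(0,255,0),-1)
    cv2.imwrite(f"pics/{name}.png",im)
E
python3 - <<'E'
from h import *
c=shot("top")
np.save("top0.npy",c,allow_pickle=True)
crop(c,110,150,312,300,3.95,"crop_top")
E
```

```text
(no output)
```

View pics/crop_top.png

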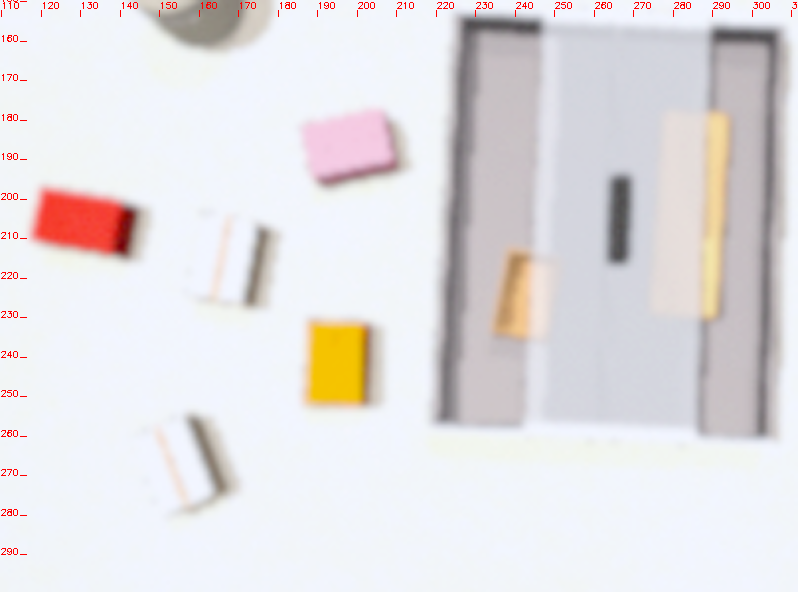

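The crop confirms two white banded cartons, at native (168,215) and (157,267). Red, orange and pink are decoys. Next I measure everything by code.

```bash
python3 - <<'E'
from h import *
np.set_printoptions(precision=4,suppress=True)
c=np.load("top0.npy",allow_pickle=True).item()
b=np.array([at_z(c,u,v,.066) for u,v in [(225.5,153.8),(307,156.6),(305.7,260.9),(218.9,257.3)]])
print(b,b.mean(0),[np.linalg.norm(b[i]-b[i-1]) for i in range(4)])
for e in (b[0]-b[3],b[1]-b[2]): print('boxyaw',np.degrees(np.arctan2(e[1],e[0])))
s=1/1.5625
t=np.array([at_z(c,u*s-.5,v*s-.5,.06) for u,v in [(569,384),(664,377),(674,455),(578,462)]])
print(t.mean(0),[np.linalg.norm(t[i]-t[i-1]) for i in range(4)])
print('grip',at_z(c,266,205.5,.104)); print('bar ends',at_z(c,266,194.5,.104),at_z(c,266,216.5,.104))
im=c['img'].astype(int); sat=im[:,:,0]-im[:,:,2]
for (u0,v0,u1,v1) in [(158,200,176,230),(140,254,166,282)]:
    r=sat[v0:v1,u0:u1]; r=r-np.median(r); print('max',r.max()); m=r>max(5,.35*r.max())
    n,l,st,_=cv2.connectedComponentsWithStats(m.astype(np.uint8)); k=1+st[1:,4].argmax(); vv,uu=np.where(l==k); 
    P=np.array([at_z(c,u+u0,v+v0,.054)[:2] for u,v in zip(uu,vv)]); w=r[vv,uu].astype(float); m0=np.average(P,0,w); 
    S=np.cov(P.T,aweights=w);ev,E=np.linalg.eigh(S); d=E[:,1]; q=(P-m0)@d
    print(len(P),m0,'mid',m0+d*(q.max()+q.min())/2,np.degrees(np.arctan2(d[1],d[0])),np.ptp(q))
# scene check
sc=shot("scene");print(proj(sc,b)*1.5625, proj(sc,[[0.2066,.6157,.2267]])*1.5625)
E
```

```text
[[ 0.7     0.1095  0.066 ]
 [ 0.6974 -0.1197  0.066 ]
 [ 0.4076 -0.1182  0.066 ]
 [ 0.4119  0.118   0.066 ]] [ 0.5542 -0.0026  0.066 ] [np.float64(0.28824310050399565), np.float64(0.2292960091895172), np.float64(0.2897282588147087), np.float64(0.2362213517574498)]
boxyaw -1.6756995683438294
boxyaw -0.3018901985454251
[ 0.3947 -0.3684  0.06  ] [np.float64(0.13444393812252226), np.float64(0.16827671123700155), np.float64(0.13479907858778334), np.float64(0.16737702408819766)]
grip [ 0.5524 -0.0065  0.104 ]
bar ends [ 0.5821 -0.0059  0.104 ] [ 0.5229 -0.0071  0.104 ]
max 20.0
126 [0.5135 0.261 ] mid [0.5201 0.2625] -167.02763309925288 0.06655027243477592
max 21.0
164 [0.3834 0.282 ] mid [0.3809 0.2817] -174.56860161471445 0.0670746790804749
[[402.9852 363.8114]
 [277.6399 321.765 ]
 [360.2189 238.3375]
 [471.307  267.9827]] [[802.7056 197.6253]]
```

```bash
cat >> h.py <<'E'
def boxpts(x,y,yaw,L,W,z0,z1):
    R=np.array([[np.cos(yaw),-np.sin(yaw)],[np.sin(yaw),np.cos(yaw)]])
    q=np.array([[1,1],[1,-1],[-1,-1],[-1,1]])*[L/2,W/2]@R.T+[x,y]
    return np.vstack([np.c_[q,np.full(4,z)] for z in (z0,z1)])
def wire(c,u0,v0,u1,v1,s,name,boxes,g=.6):
    crop(c,u0,v0,u1,v1,s,name,g); im=cv2.imread(f"pics/{name}.png")
    for B in boxes:
        p=((proj(c,boxpts(*B))-[u0,v0]+.5)*s*16).astype(int)
        for a in (p[:4],p[4:]): cv2.polylines(im,[a.reshape(-1,1,2)],True,(0,200,0),1,cv2.LINE_AA,4)
    return im
E
python3 - <<'E'
from h import *
c=np.load("top0.npy",allow_pickle=True).item(); sc=shot("scene")
bx=[]
for e in ([(168,204.5),(164,226)],[(148,258.5),(156.5,277.5)]):
    a,b=[at_z(c,u,v,.054) for u,v in e]; d=a-b; m=(a+b)/2; print(m,np.linalg.norm(d),np.degrees(np.arctan2(d[1],d[0])))
    bx.append((m[0],m[1],np.arctan2(d[1],d[0]),.06,.04,0,.054))
bx+=[(.554,-.003,np.radians(-1),.302,.238,0,.066)]
a=wire(c,130,150,312,290,3.2,"w1",bx); b=wire(sc,170,145,400,260,3.2,"w2",bx)
t=wire(c,360,230,440,300,3.2,"w3",[(.395,-.368,np.radians(2),.14,.16,0,.06)])
h=np.full((a.shape[0]+b.shape[0],736+64,3),255,np.uint8)
h[:a.shape[0],:a.shape[1]]=a; h[a.shape[0]:,:b.shape[1]]=b; h[:t.shape[0],582:582+min(t.shape[1],218)]=t[:,:218]
cv2.imwrite("pics/wire.png",h[:900]); print(h.shape)
cv2.imwrite("pics/wire.png",cv2.resize(h,(int(800*600/h.shape[0]),600),interpolation=cv2.INTER_AREA))
E
```

```text
[0.52414205 0.27031323 0.054     ] 0.060737461494448454 -7.571713712652195
[0.37861794 0.30044232 0.054     ] 0.05703617467370574 27.293309145219087
(816, 800, 3)
```

View pics/wire.png

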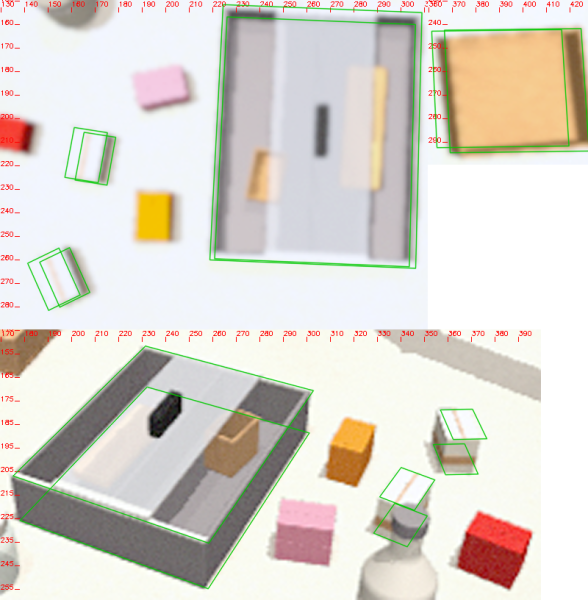

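The model wires fit in both views: box centre (0.554,-0.003) with yaw about -1°, and cartons at (0.524,0.270) with yaw -8° and (0.379,0.300) with yaw 27°. Next I push the cover over the brush (world -y).

```bash
cat >> h.py <<'E'
def down(t): 
    t=np.radians(t); return [np.cos(t/2),np.sin(t/2),0,0]
E
python3 - <<'E'
from h import *
env.close()
q=down(0)
def best(p,ts):
    r=[(np.abs(env.ik(p,down(t))-env.read_joint_pos()).max(),t) for t in ts if env.ik(p,down(t)) is not None]; print(r); return min(r)[1]
t=best([.554,.045,.2],[0,180,-180])-1
env.goto([.554,.045,.22],down(t)); env.move_linear([.554,.045,.097],feed=.12,contact_N=10)
print(env.read_tool_pos(),env.read_width(),env.read_ft_force())
r=env.move_linear([.553,-.085,.097],feed=.06,contact_N=12)
print(r,env.read_tool_pos(),env.read_ft_force())
p=env.read_tool_pos(); env.move_linear([p[0],p[1]+.02,.097]); env.move_linear([p[0],p[1]+.02,.25]); env.open()
env.goto([.40,.12,.3],down(t))
env.goto([.35,-.25,.3],down(t))
c=shot("top"); np.save("top1.npy",c,allow_pickle=True); crop(c,200,140,330,270,4.5,"t1")
print(env.read_time())
E
```

```text
[(np.float64(0.6464909649488215), 0), (np.float64(2.6379834313667683), 180), (np.float64(2.6379834313667683), -180)]
[0.55471051 0.04497936 0.09773713] -0.00014021645356722935 [0.12224158 0.41772689 0.07127265]
True [ 0.55259444 -0.04288739  0.09669511] [-0.40049478  1.71278346  1.52894782]
11.5083
```

View pics/t1.png

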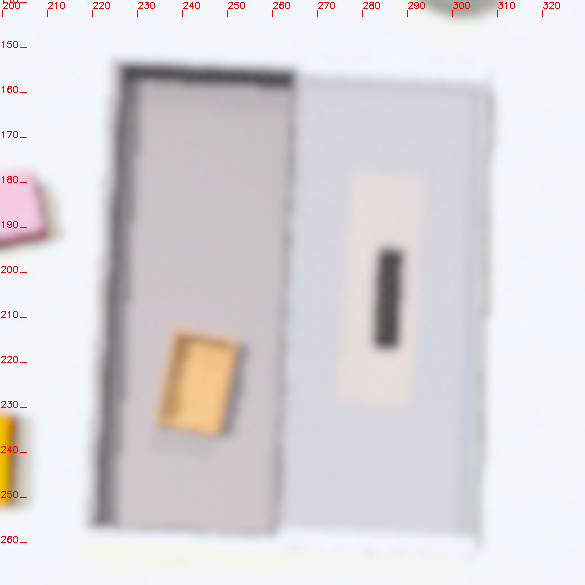

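The cover is at its brush-side stop. The empty's rim corners are about (237,213), (251,215.5), (247.5,236) and (233,234). I grasp it along its 60 mm axis, because the open fingers would not fit across the bay.

```bash
cat >> h.py <<'E'
def near(p,t0,sym=(0,180,-180)):
    r=[]
    for s in sym:
        for z in (0,):
            k=env.ik(p,down(t0+s))
            if k is not None: r.append((np.abs(np.array(k)-env.read_joint_pos()).max(),t0+s))
    return min(r)[1]
def pick(x,y,t0,z):
    t=near([x,y,.2],t0); env.open(); env.goto([x,y,.2],down(t)); 
    env.move_linear([x,y,z+.045],feed=.2)
    hit=env.move_linear([x,y,z],feed=.06,contact_N=6)
    print('hit',hit,env.read_tool_pos())
    if hit: return None
    env.close(); w=env.read_width(); env.move_linear([x,y,.22],feed=.15); print('w',w,env.read_width(),'t',t)
    return t
E
python3 - <<'E'
from h import *
c=np.load("top1.npy",allow_pickle=True).item()
P=np.array([at_z(c,u,v,.06) for u,v in [(237,213),(251,215.5),(247.5,236),(233,234)]])[:,:2]
m=P.mean(0); d=(P[0]-P[3]+P[1]-P[2])/2; yaw=np.degrees(np.arctan2(d[1],d[0]))
print(m,yaw,np.linalg.norm(d),np.linalg.norm((P[0]-P[1]+P[3]-P[2])/2))
print('bar',at_z(c,284,206,.104))
t=pick(m[0],m[1],yaw,.042); print(env.read_time())
if t is not None and env.read_width()>.05:
    bx,by=.395,-.368
    env.move_linear([.48,-.05,.24],feed=.3)
    tt=near([bx,by,.2],92,(0,180,-180)); print(tt)
    env.goto([bx,by,.2],down(tt)); print(env.read_width())
    print(env.move_linear([bx,by,.043],feed=.12,contact_N=6),env.read_tool_pos())
    env.open(); env.move_linear([bx,by,.22],feed=.2)
    env.goto([.35,-.12,.3],down(tt))
    c=shot("top"); np.save("top2.npy",c,allow_pickle=True); crop(c,130,150,440,310,2.55,"t2")
print(env.read_time())
E
```

```text
[0.5025977 0.0574691] -8.668889237489221 0.05817639032566615 0.03988778734619908
bar [ 0.55218446 -0.05462665  0.104     ]
hit False [0.50285567 0.05731736 0.04215503]
w 0.058346702750176775 0.05807418794436541 t -8.668889237489221
16.3833
272
0.05816922449629112
False [ 0.39547113 -0.3684899   0.04369601]
22.3833
```

View pics/t2.png

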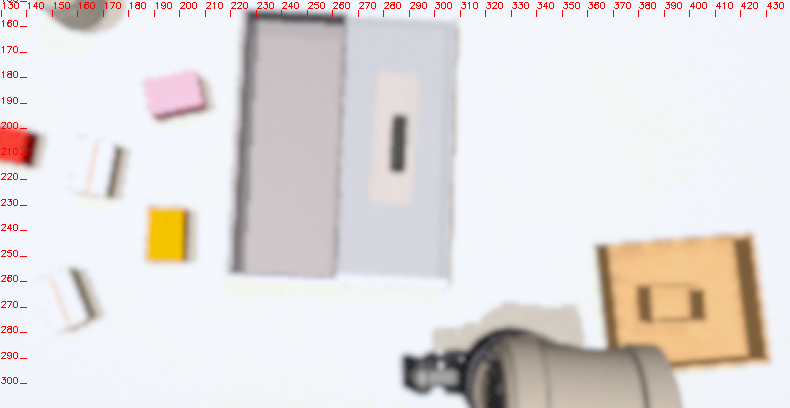

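The empty carton is in the tray at (391,267), and both full cartons are where they were. Now I move the cartons.

```bash
cat >> h.py <<'E'
def place(x,y,t0,zr=.043):
    t=near([x,y,.2],t0); env.goto([x,y,.2],down(t)); w=env.read_width(); print('w before place',w)
    h=env.move_linear([x,y,zr],feed=.12,contact_N=6); print('placed',h,env.read_tool_pos(),env.read_width())
    if h and env.read_tool_pos()[2]>zr+.03: return False
    env.open(); env.move_linear([x,y,.22],feed=.2); return True
E
python3 - <<'E'
from h import *
t=pick(.3786,.3004,27.3,.034)
if t is not None and env.read_width()>.05: print(place(.48,.056,-1))
env.goto([.35,-.12,.3],down(-1))
c=shot("top"); np.save("top3.npy",c,allow_pickle=True); crop(c,130,150,440,310,2.55,"t3")
print(env.read_time())
E
```

```text
hit False [0.37885446 0.30050347 0.03414189]
w 0.058476455493244324 0.05842017719509115 t 27.3
w before place 0.0585271978184438
placed False [0.48064108 0.05610889 0.04360908] 0.0583882678780891
True
32.7667
```

View pics/t3.png

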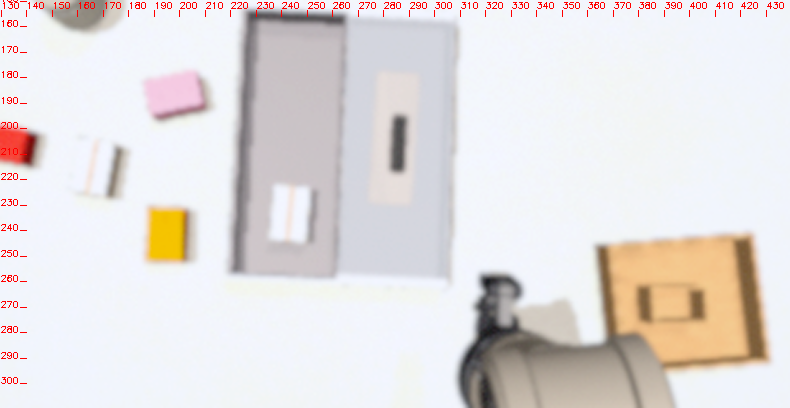

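The first full carton lies flat in the bay at (242,233). The second is unchanged at (168,215).

```bash
python3 - <<'E'
from h import *
t=pick(.5241,.2695,-7.6,.034)
if t is not None and env.read_width()>.05: print(place(.63,.054,-1))
env.goto([.35,-.12,.3],down(-1))
c=shot("top"); np.save("top4.npy",c,allow_pickle=True); crop(c,130,150,440,310,2.55,"t4")
print(env.read_time())
E
```

```text
hit False [0.52439954 0.26952752 0.03418233]
w 0.0581687734604715 0.058178049996607216 t -7.6
w before place 0.058108056129323966
placed False [0.63075184 0.05394586 0.04387153] 0.0583940084971109
True
43.425
```

View pics/t4.png

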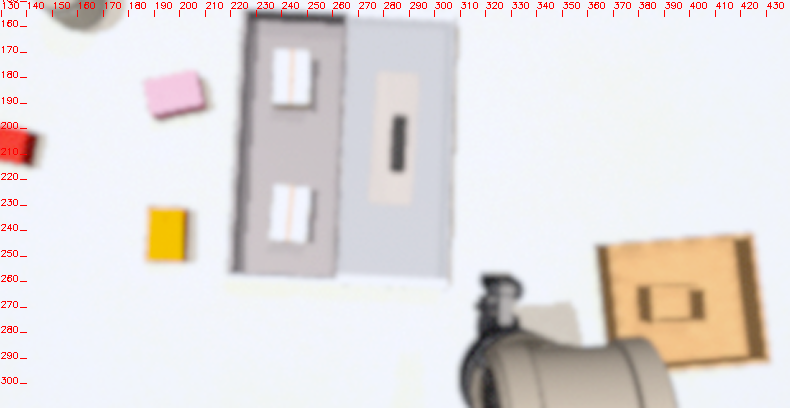

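Both full cartons are on the bay floor. Next I close the cover by pushing the bar toward +y.

```bash
python3 - <<'E'
from h import *
env.close(); t=near([.552,-.11,.2],-1)
env.goto([.552,-.11,.22],down(t)); env.move_linear([.552,-.11,.097],feed=.12,contact_N=10)
r=env.move_linear([.554,.075,.097],feed=.06,contact_N=12); p=env.read_tool_pos()
print(r,p,env.read_ft_force())
env.move_linear([p[0],p[1]-.02,.097]); env.move_linear([p[0],p[1]-.02,.25])
env.goto([.35,-.12,.3],down(t)); env.open()
c=shot("top"); np.save("top5.npy",c,allow_pickle=True); crop(c,0,0,512,384,1.5625,"t5",step=20)
s=shot("scene"); crop(s,100,90,420,270,2.5,"s5")
print(env.read_time())
E
```

```text
True [0.55381583 0.03528435 0.09700484] [ 0.28826423 -1.36330889  0.96173922]
52.225
```

View pics/t5.png

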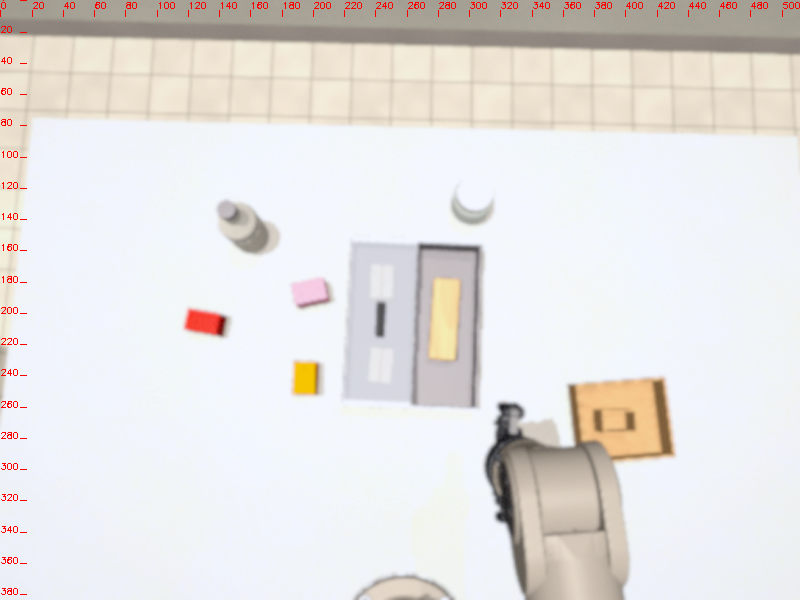

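View pics/s5.png

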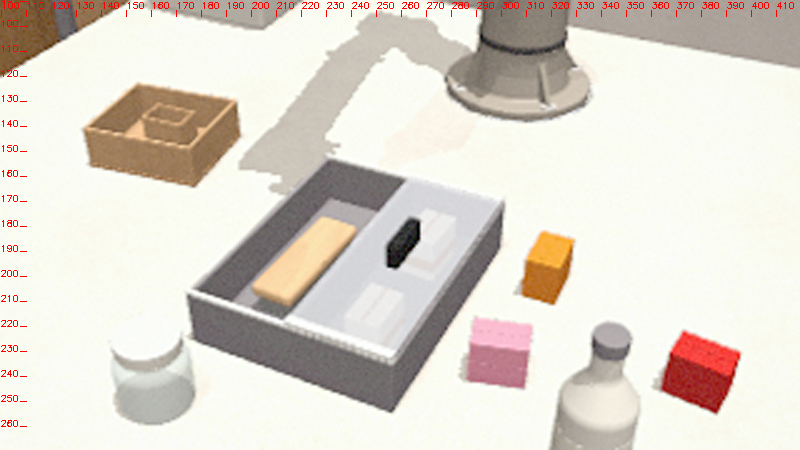

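The cover fits the detergent-bay end with both cartons under it, and the empty carton is in the tray. The brush, bottle and jar are in place, and no white carton is left on the counter. The finger stops imply a cover stroke of 78 + 2×19 = 116 mm, exactly end to end.

```bash
python3 -c "
from rig import env
env.job_done();print(env.read_time())"
```

```text
the job is handed in; nothing more can be done
the job is handed in; nothing more can be done
```

I finished the job and handed it in at about 52 s of robot time. The rig gave no verdict.

- **What I did:** I pushed the cover to its stop over the brush and put the empty carton in the recycling tray. I then placed both white banded cartons upright on the floor of the detergent bay and pushed the cover to its stop over that bay. Only those two full cartons were present. I left the red, orange and pink look-alikes alone.
- **Last checks:** Top and scene pictures show both cartons under the cover and the empty carton in the tray. The brush, bottle and jar look where they started, and the arm is clear of everything. The two push end points give a cover travel of 116 mm, which matches end stop to end stop.
- **What disagreed:**
    - My first automatic fit of the carton bands was poor, so I measured those by hand and checked them with model overlays in both views.
    - My first box-corner picks came out about 14 mm short in length. The full-size box outline then fitted both views.
    - I misread the bar and the empty carton by about 1.5 pixels (4 to 5 mm) in one crop. I corrected the bar reading, and the grasp of the empty carton was not affected.
    - No grip slip or knocked carton showed up.

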